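# Clamp an electrode sleeve with the edge thumbwheel

## Robot

A 6-joint arm with a two-finger parallel gripper is mounted at the origin on the work surface. World frame = base frame: x ahead of the robot, y to its left, z up, the work surface at z = 0. Lengths are in mm, angles in rad, forces in N, time in s.
With the tool pointing down it reaches from about 300 to 775 mm from the base axis. Payload 14.6 kg.
Tool frame: the origin (TCP) lies on the centre line of the jaws, within the pads' length; the fingertips stand 19 mm ahead of it and the grasp point (between the pads) is the TCP (bot.tip_reach is the distance from the TCP to the fingertips, in mm); y points along the fingers, x is the direction in which the jaws open and shut, and the axes are right-handed (so a half turn about y gives the same grasp; the last joint's range is limited). The gripper opens to 85 mm and grips with 20 to 120 N. Pads are 22 mm wide; open, the fingers measure 114 mm over their backs; the gripper's body (76 mm by 85 mm) begins 54 mm behind the grasp point. The pads swing forward as they close: fully open they stand 13 mm farther back than shut.
Start: joints at [-1.268, 0.3, 1.521, -0, 1.321, -0.067], TCP at [198.778, -512.813, 250.281] pointing down, gripper open.
Joint ranges: [-3.03, 3.03], [-0.79, 2.21], [0.23, 2.52], [-1.04, 4.18], [0, 3.07], [-2.55, 2.55]. Speed limits (rad/s): [2.22, 2.22, 2.57, 3.14, 3.14, 3.14].

## Interface

Orientations are given as a unit quaternion [w, x, y, z].
In Python, from rig import bot gives the robot as it stands. Calls block until the motion is done:
- bot.move_to(position, orientation): joint-space move of the TCP to a pose.
- bot.servo_line(position, attitude=None, speed=150, until_force=None): straight line of the TCP; attitude=None keeps the orientation; speed is the mean speed in mm/s. With until_force (N) it stops when the force on the tool has changed by that much, and returns True; else False.
- bot.move_joints(angles): joint-space move.
- bot.move_gripper(opening, grip_force=None): finger opening in mm; grip_force is the grip in N (None keeps the last); returns when the fingers have stopped.
- bot.dwell(seconds).
- bot.ik(position, orientation): joint angles nearest the present ones, or None.
- bot.read_state(): the state.
- bot.read_camera(name): name is "side" or "top"; returns a dict with "image" (384x512x3 uint8, blue, green, red), "depth" (384x512 float32, mm along the optical axis (not along the pixel's ray), 0 where there is no reading), "fovy" (degrees; the focal length in pixels is half the picture's height over the tangent of half this angle, whatever the lens; pixels are square), "cx", "cy" (the principal point, pixels), "eye" and "attitude" of the camera in the world. Camera axes: x right, y down, z forward; pixel columns grow to the right and rows downward; lengths in mm; the calibration is good to about 2 mm. A picture is of the moment at which its call begins.
A pose or a line that the arm cannot do raises bot.MotionError and nothing moves.
- bot.finish_job(): hands the job in, once; it reports no verdict.
The state is a dict: "clock": time; "joint_positions": joint angles; "qvel": joint speeds; "effort": joint torques, N m; "ee_pos": TCP position; "tool_rot": TCP orientation; "ft_force": force on the tool from outside, world axes, zero at the start; "moment": the same for the moment, N m; "grip_width": finger opening in mm.
Only numpy, scipy, OpenCV 4.12 (cv2) and the standard library are available. Lean on these libraries where they do the work, as an engineer would, in place of code of your own. Each camera call takes 0.05 s, during which the arm holds its last target. There are 200 camera calls.

## Task

Stand the toothed steel electrode sleeve, teeth up, in the open nest of the clamp fixture and let go of it, then roll the fixture's edge thumbwheel with a fingertip, stroke by stroke, until the brass jaw has pushed the sleeve home into the V and holds it there snugly. Work the jaw only through the wheel, press lightly and stop as soon as you feel the wheel stall, because forcing the wheel on dents the sleeve; leave the sleeve clamped and the other things where they are.

Things in the scene. Friction and masses are not known exactly. Their poses are not given: they have to be found in the camera images.
- sleeve: Loose steel tube with a crown of 16 teeth on top and a copper band near its foot, 32 mm diameter, 60 mm tall, 150 g (may vary by 30 percent). Origin: centre of its underside; z up the tube.
- fixture: Fixed clamp fixture: steel base plate 220 x 100 x 15 mm carrying in a row a black wheel housing, the brass jaw and a dark steel V. Origin on the table, 10 mm from the plate's centre towards the wheel end; x along the plate from wheel to V, y across, z up. Housing: x -95 to -15 mm, y -30 to 30 mm, top 47 mm above the table; V and jaw reach 35 to 37 mm above it.
- nest (a point): Point on the base plate's upper face, 15 mm above the table, where the centre of the sleeve's underside lies when the sleeve is home in the V; marked by a flat brass disc. Fixture point (65, 0, 15) mm, same axes. The 90 degree V opens towards the jaw (-x) and catches a sleeve up to 8 mm off to either side; the open nest leaves 9 to 16 mm of play along x.
- wheel_crest (a point): Nominal top of the edge thumbwheel's rim, 52 mm above the table, fixture point (-55, 0, 52) mm; same axes (x towards the V). The real rim is up to 2 mm higher or lower, differently each time: find it by feel. Only the wheel's top 3 to 7 mm stands out of its slot in the housing, so it cannot be pinched. Never press any of the fixture with more than 22 N.
- wheel (a joint): Turn of the knurled aluminium thumbwheel (radius 20 mm, 14 mm wide, axle along the fixture's y), rad; grows as its top rolls towards the V, which closes the jaw 4 mm per rad. It stays where it is left. Free rolling takes 2 to 3.5 N of drag at the rim. With the sleeve home it stalls and the drag climbs: 5 to 6 N gives a good clamp, 7 N dents the sleeve.
- wheel_float (a joint): How far the wheel's sprung axle is pressed down, m: 0 at rest, 1 mm for each 9 N of press beyond a preload of about 2 N. A fingertip slips on the rim at a drag of 0.4 to 0.95 of its press: begin with 7 N or so and press more (up to 13 N) if it slips before the clamp is good.
- jaw: Brass jaw block, 20 mm long, 36 mm wide, top about 35 mm above the table. Origin: foot of the middle of its front face (towards the V), about 15 mm above the table; x towards the V. It clamps when this face is 16 mm short of the nest; at the start it is 25 to 32 mm short. More than 22 N of jaw on sleeve dents the sleeve. Do not push the jaw itself.
- collar: Bystander: red plastic collar, 56 mm across, 16 mm high. Origin: centre of its underside.
- bushing: Bystander: plain brass cylinder, 28 mm diameter, 38 mm tall. Origin: centre of its underside.
- oil: Bystander: white bottle with blue cap, 42 mm diameter, 95 mm tall. Origin: centre of its underside.
- spanner: Bystander: open-ended spanner, 160 mm long, lying flat along its x. Origin on its underside.
Not all that is in view belongs to the job. Of the things shaped like the fixture, the steel one is meant.

How it is judged (in metres and radians):
On the way, in this order (a step that is already met when the one before it is completed fails the run):
1. the sleeve stands upright on the nest floor between jaw and V, let go (horizontal distance between sleeve and nest below 0.018 m and z of sleeve in the frame of nest between -0.004 and 0.004 m and angle between sleeve's own z axis and vertical below 0.07 rad and contact force between the fingers and sleeve below 0.3 N), for 0.2 s.
2. the jaw clamps the sleeve home in the V (horizontal distance between sleeve and nest below 0.003 m and z of sleeve in the frame of nest between -0.004 and 0.004 m and angle between sleeve's own z axis and vertical below 0.07 rad and contact force between jaw and sleeve above 6 N), for 0.2 s.
At the end, for the whole second after the job is handed in: The sleeve stands upright (within 0.07 rad) on the nest floor (within 4 mm), its centre within 3 mm of the nest point, at rest, let go, and the jaw still presses it with more than 6 N (it keeps up to 12.5 N of what it was given) (all of step 2 and linear speed of sleeve below 0.01 m/s); the robot touches nothing.
It fails at once if the jaw presses the sleeve with more than 22 N (forced wheel) (contact force between jaw and sleeve above 22 N).
It fails at once if the fingers press the wheel or any of the fixture with more than 22 N (contact force between the fingers and fixture above 22 N).
It fails at once if the fingers push the jaw itself with more than 4 N (contact force between the fingers and jaw above 4 N).
It fails at once if the collar, bushing, bottle or spanner is moved more than 20 mm (distance of any of collar, bushing, oil, spanner from where it was at the start of the episode above 0.02 m).
It also fails if it takes over 72 s, if anything falls off the work surface, if the arm or the gripper's body presses on something with over 40 N, if the wrist force passes 120 N, or if a joint passes its speed limit or range.

## Working session

There is one attempt and no reset: what is moved stays moved. The work goes in short steps, each a Python script; the robot and the scene stay as the last script left them, time stands still between calls to the robot, and variables do not carry over. Pictures are saved under pics/ and viewed, on a budget of 10 in all, crops included, one or two more only if the job needs it, and the job is handed in when it is done.

```bash
mkdir -p pics; ls; cat > h.py <<'E'
import numpy as np, cv2, pickle
from scipy.spatial.transform import Rotation as R
def rot(q): return R.from_quat([q[1],q[2],q[3],q[0]])
def quat(r): x,y,z,w=r.as_quat(); return [w,x,y,z]
def cloud(c):
    h,w=c["depth"].shape; f=h/2/np.tan(np.radians(c["fovy"])/2)
    v,u=np.mgrid[:h,:w]; d=c["depth"]
    p=np.stack([(u-c["cx"])/f*d,(v-c["cy"])/f*d,d],-1)
    return p.reshape(-1,3)@rot(c["attitude"]).as_matrix().T.astype(float)+np.array(c["eye"])
def snap(bot,n):
    c=bot.read_camera(n); P=cloud(c).reshape(384,512,3); P[c["depth"]==0]=np.nan
    return c,P
E
python3 - <<'E'
from rig import bot
from h import *
ims=[]
for n in("top","side"):
    c,P=snap(bot,n); pickle.dump((c,P),open(n+"0.pkl","wb")); print(n,c["fovy"],c["cx"],c["cy"],c["eye"],c["attitude"])
    cv2.imwrite(f"pics/{n}0.png",cv2.resize(c["image"],(800,600),interpolation=cv2.INTER_CUBIC))
s=bot.read_state(); print(s["clock"],s["ee_pos"],s["tool_rot"],s["ft_force"],s["grip_width"],bot.tip_reach)
E
```

```text
pics
top 49.209245754027904 257.5389607769 194.6117482703328 [ 353.76460596    8.12343549 1367.17131022] [ 0.04825781 -0.70106507  0.71068331 -0.03328939]
side 48.26250624831327 245.02517336738566 196.02568705419213 [ 380.28030558 -877.22569877  673.25840061] [-0.46860294  0.87987867 -0.07334296  0.02907953]
0.1 [ 198.71893958 -512.62039613  249.74733202] [ 0.58363261 -0.58316694  0.39986585 -0.39924504] [ 0.57950368 -1.09648808 -0.13890058] 85.20619800525706 19.0
```

View pics/top0.png

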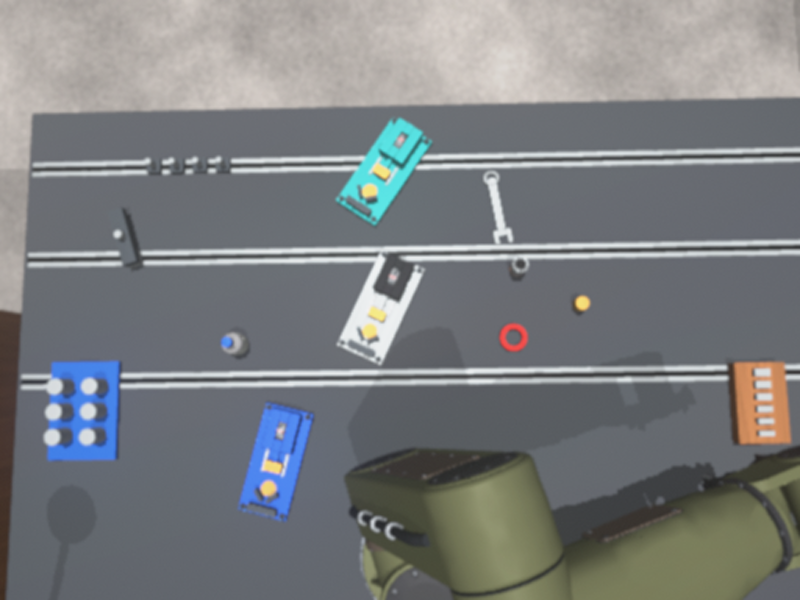

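View pics/side0.png

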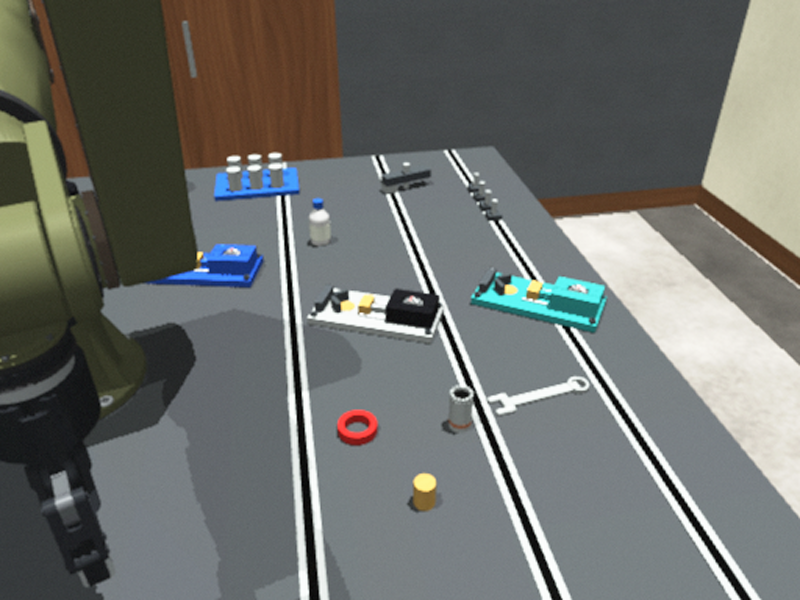

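Top view (800×600 pixels): the fixture-shaped things are the teal one at (385,170), the grey steel one at (382,308) and the blue one at (277,460). The steel one with black housing, brass jaw and dark V fits the description. The sleeve candidates are the grey toothed tube at (519,267) and the brass cylinder at (582,303), which is the bushing. In the side view the tube at (460,408) has teeth and a copper band, so it is the sleeve. I'll measure both and confirm them in one crop.

```bash
python3 - <<'E'
from h import *
c,P=pickle.load(open("top0.pkl","rb")); s,Q=pickle.load(open("side0.pkl","rb"))
k=512/800
def roi(P,x0,y0,x1,y1): return P[int(y0*k):int(y1*k),int(x0*k):int(x1*k)]
def pts(A,lo,hi):
    A=A.reshape(-1,3); return A[(A[:,2]>lo)&(A[:,2]<hi)]
for nm,A in(("top",roi(P,325,240,435,375)),("side",roi(Q,300,280,450,345))):
    for t,lo,hi in(("table",-6,6),("plate",10,20),("jawV",30,40),("hous",43,52)):
        p=pts(A,lo,hi)
        if len(p)<5: print(nm,t,len(p)); continue
        r=cv2.minAreaRect(p[:,:2].astype(np.float32)); print(nm,t,len(p),np.median(p,0).round(1),np.array(r[0]).round(1),np.array(r[1]).round(1),round(r[2],2))
# colour-based points
def col(cam,P,x0,y0,x1,y1,f,name):
    hsv=cv2.cvtColor(cam["image"],cv2.COLOR_BGR2HSV); H,S,V=[hsv[...,i].astype(int) for i in range(3)]
    m=f(H,S,V); b=np.zeros_like(m); b[int(y0*k):int(y1*k),int(x0*k):int(x1*k)]=1
    n,l,st,ce=cv2.connectedComponentsWithStats((m&b).astype(np.uint8))
    for i in range(1,n):
        if st[i,4]>8:
            q=P[l==i]; print(name,st[i,4],"px",ce[i].round(1),"med",np.nanmedian(q,0).round(1),"z rng",np.nanpercentile(q[:,2],[5,95]).round(1))
yel=lambda H,S,V:(H>10)&(H<35)&(S>90)&(V>80)
col(c,P,325,240,435,375,yel,"top brass"); col(s,Q,300,280,450,345,yel,"side brass")
for nm,A in(("top",roi(P,500,248,540,285)),("side",roi(Q,440,375,480,440))):
    p=pts(A,8,80); r=p[p[:,2]>52]; print(nm,"sleeve",len(p),np.median(p,0).round(1),"rim",len(r),cv2.minEnclosingCircle(r[:,:2].astype(np.float32)),p[:,2].max())
for nm,b in(("spanner",(475,165,518,243)),("collar",(495,320,532,355)),("bush",(570,290,596,315))):
    p=pts(roi(P,*b),6 if nm!="spanner" else 2.5,120);print(nm,p.mean(0).round(),p.min(0).round(),p.max(0).round())
a=c["image"][150:240,205:285]; b=c["image"][150:190,310:350]; d=s["image"][230:290,260:330]; e=s["image"][175:225,190:290]
z=[cv2.resize(i,(400,300),interpolation=cv2.INTER_CUBIC) for i in(a,b,d,e)]
cv2.imwrite("pics/crop1.png",np.vstack([np.hstack(z[:2]),np.hstack(z[2:])]))
E
```

```text
top table 3830 [510.   96.2  -0.6] [510.7  87. ] [230.4 285.8] 89.14
top plate 1215 [485.2  90.1  14.5] [507.5  81.9] [100.1 219.1] 64.71
top jawV 198 [444.1 101.6  34.2] [507.4  81.7] [ 59.2 204.7] 64.61
top hous 402 [566.5  55.1  46.4] [566.6  54.1] [60. 80.] 64.57
side table 1875 [487.7 121.3  -1.5] [503.7 109.1] [208.9 284.6] 79.0
side plate 967 [489.4  64.7  13.7] [508.1  77.4] [104.5 219.6] 64.88
side jawV 283 [492.7  82.7  33.2] [509.2  77. ] [ 63.2 208.3] 64.14
side hous 382 [567.   47.9  45.4] [567.1  50.7] [62.7 81.2] 63.87
top brass 54 px [241.1 200.8] med [489.   88.5  34.2] z rng [28.9 38.2]
top brass 54 px [236.  211.7] med [455.5 106.1  14.6] z rng [10.  19.1]
side brass 76 px [233.9 194.6] med [489.8  76.3  31.4] z rng [21.2 33.8]
side brass 43 px [221.4 194.8] med [458.4 105.3  14.6] z rng [11.1 26.5]
top sleeve 112 [ 581.3 -201.1   52.9] rim 65 ((584.5640258789062, -202.57199096679688), 15.709012985229492) 64.81465870168427
side sleeve 368 [ 582.7 -216.7   44.6] rim 134 ((585.0645751953125, -205.0780029296875), 17.515127182006836) 61.781371177149595
spanner [ 720. -166.    6.] [ 642. -210.    3.] [ 812. -120.   14.]
collar [ 440. -190.   14.] [ 413. -217.    6.] [ 474. -156.   23.]
bush [ 506. -328.   32.] [ 488. -359.    7.] [ 520. -316.   44.]
```

View pics/crop1.png

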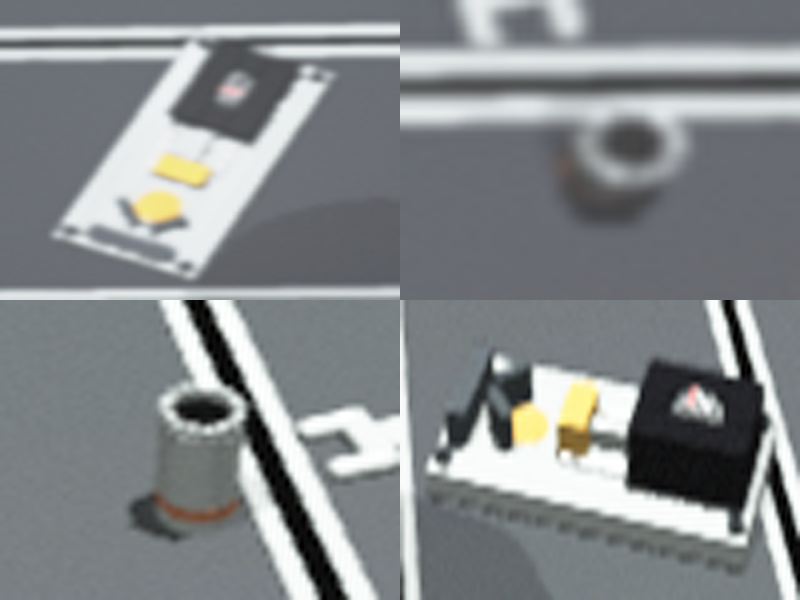

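The crops confirm the targets: a grey steel plate with black housing, brass jaw and disc, and dark V (top left and bottom right), and a toothed tube with copper band (top right and bottom left). Plate 100×219, housing 60×80 at z≈46 and sleeve Ø≈32 at 60 high all match the sizes given. The two cameras differ by about 3 mm in y, so I average them.

```bash
cat >> h.py <<'E'
yaw=np.radians(154.6); d=np.array([np.cos(yaw),np.sin(yaw),0]); e=np.array([-d[1],d[0],0])
W=np.array([566.9,52.4,0]); N=np.mean([W+120*d, np.array([507.8,79.7,0])+55*d],0)   # wheel, nest (xy)
S=np.array([584.8,-203.8,0])
def att(x): x=np.array(x,float); y=np.array([0,0,-1.]); return quat(R.from_matrix(np.c_[x,y,np.cross(x,y)]))
def at(p,z): return [p[0],p[1],z]
E
python3 - <<'E'
from rig import bot
from h import *
print("nest",N)
for s in(1,-1):
    print(s,[np.round(j,2) if j is not None else None for j in(bot.ik(at(S,44),att(s*d)),bot.ik(at(N,61),att(s*d)),bot.ik(at(W,75),att(s*e)),bot.ik(at(W,75),att(-s*e)))])
f=[]
for i in range(10): f.append(bot.read_state()["ft_force"]); bot.dwell(.02)
print(np.mean(f,0),np.std(f,0),bot.read_state()["clock"])
E
```

```text
nest [458.30816187 103.58182417   0.        ]
1 [None, array([ 0.14,  0.39,  1.91, -0.  ,  0.85, -2.55]), array([ 0.03,  0.54,  1.62, -0.  ,  0.98,  2.04]), array([ 0.03,  0.54,  1.62, -0.  ,  0.98, -1.1 ])]
-1 [array([-0.39,  0.68,  1.47, -0.  ,  0.99,  0.05]), array([ 0.14,  0.39,  1.91, -0.  ,  0.85,  0.59]), array([ 0.03,  0.54,  1.62, -0.  ,  0.98, -1.1 ]), array([ 0.03,  0.54,  1.62, -0.  ,  0.98,  2.04])]
[ 0.07183436 -0.28805452  0.01363382] [0.67444198 0.6463117  0.44569547] 0.2667
```

```bash
python3 - <<'E'
from rig import bot
from h import *
q=att(-d)
bot.move_to(at(S,150),q)
bot.servo_line(at(S,46),speed=120)
bot.move_gripper(25,30); print(bot.read_state()["grip_width"])
bot.servo_line(at(S,140),speed=120)
p=N-5*d
bot.move_to(at(p,140),q)
c,P=snap(bot,"side"); cv2.imwrite("pics/held.png",cv2.resize(c["image"][110:260,120:320],(800,600),interpolation=cv2.INTER_CUBIC))
s=bot.read_state(); print(s["clock"],s["ee_pos"],p,s["grip_width"],s["ft_force"])
E
```

```text
31.176067933407207
5.875 [463.46116199 100.66651536 139.97800674] [462.82483834 101.43714851   0.        ] 31.2524840318489 [-0.10871346  0.9798652  -2.17624787]
```

View pics/held.png

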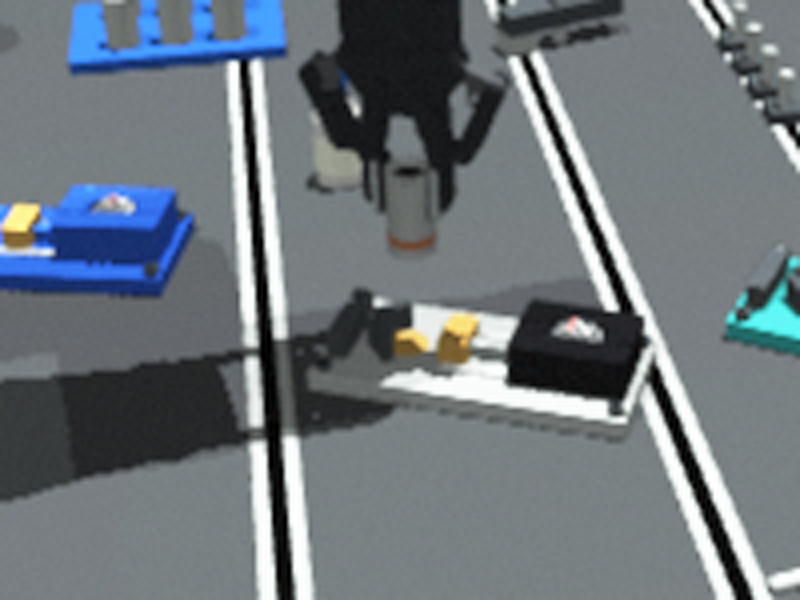

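The sleeve hangs upright between the pads, band down at crop pixel (412,245), with no tilt. I'm lowering it by feel.

```bash
python3 - <<'E'
from rig import bot
from h import *
p=N-5*d
print(bot.servo_line(at(p,68),speed=80,until_force=6), bot.read_state()["ee_pos"])
print(bot.servo_line(at(p,58.5),speed=12,until_force=4), bot.read_state()["ee_pos"], bot.read_state()["ft_force"])
c,P=snap(bot,"side"); cv2.imwrite("pics/low.png",cv2.resize(c["image"][150:240,180:300],(800,600),interpolation=cv2.INTER_CUBIC))
print(bot.read_state()["clock"])
E
```

```text
False [463.10708395 101.48211428  68.43354223]
True [462.84521897 101.44517036  61.26755464] [-0.75629941  0.3931379   5.49122449]
7.5583
```

View pics/low.png

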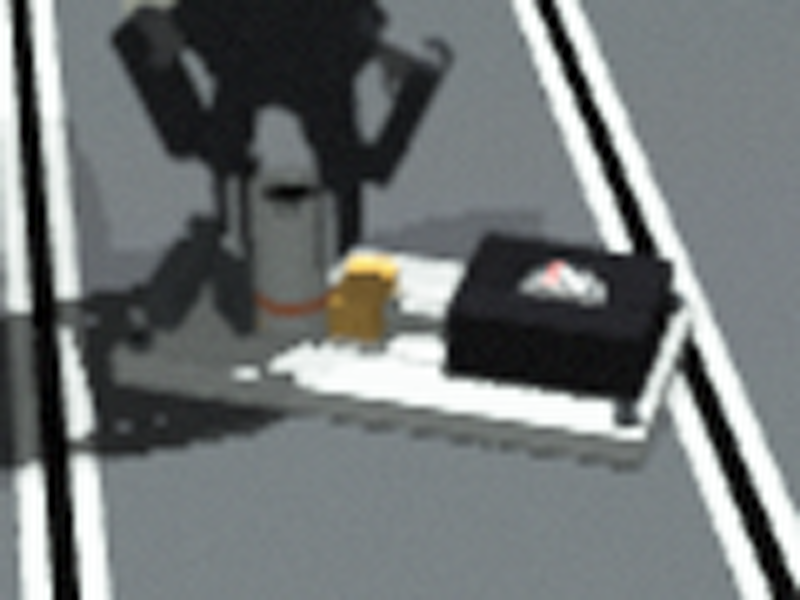

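Contact came at TCP z 61.3, which is the nest floor (46+15=61). The sleeve stands between the V and the brass jaw (band at (290,303), jaw at (360,300)). Releasing, then feeling for the crest.

```bash
cat >> h.py <<'E'
def ft(bot,n=8,dt=.012):
    f=[]
    for i in range(n): f.append(bot.read_state()["ft_force"]); bot.dwell(dt)
    return np.mean(f,0)
E
python3 - <<'E'
from rig import bot
from h import *
p=N-5*d
bot.move_gripper(60); bot.dwell(.1)
bot.servo_line(at(p,150),speed=120)
bot.move_gripper(0)
q=att(-e)
bot.move_to(at(W,95),q)
c,P=snap(bot,"top"); pickle.dump((c,P),open("t2.pkl","wb"))
s2,Q=snap(bot,"side"); pickle.dump((s2,Q),open("s2.pkl","wb"))
cv2.imwrite("pics/placed.png",np.hstack([cv2.resize(c["image"][150:240,205:285],(400,450),interpolation=cv2.INTER_CUBIC),cv2.resize(s2["image"][140:230,190:290],(400,450),interpolation=cv2.INTER_CUBIC)]))
f0=ft(bot,12)
bot.servo_line(at(W,77),speed=80)
print(f0,ft(bot))
print(bot.servo_line(at(W,67.5),speed=5,until_force=3), bot.read_state()["ee_pos"],bot.read_state()["grip_width"],ft(bot))
print(bot.read_state()["clock"])
E
```

```text
[-0.25468392 -0.02836176  0.04176795] [-0.10175814  0.16283751  0.36309809]
True [566.94019681  52.3820197   69.48590896] 0.11112210260984001 [0.08002125 0.06579664 4.91874147]
13.1083
```

View pics/placed.png

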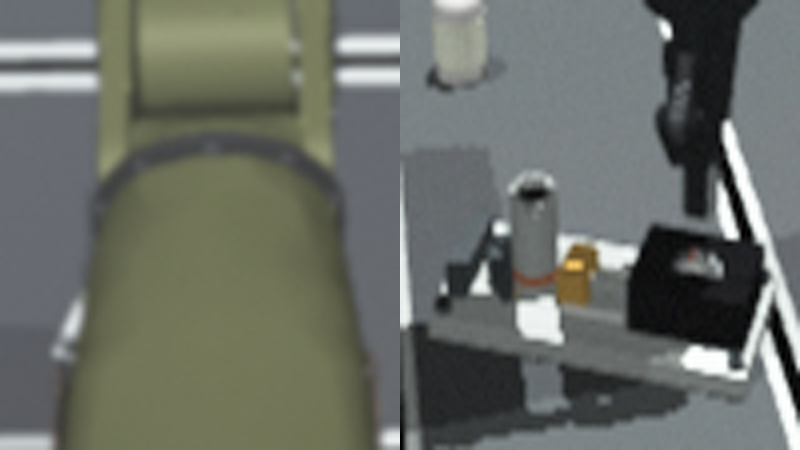

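The side view shows the sleeve upright at (533,235), free of the fingers; the arm hides the fixture in the top view. The crest is felt at TCP z 69.5 under 4.9 N, so the rim is about 50.8 high. Next comes a careful first half stroke to learn the drag.

```bash
python3 - <<'E'
from rig import bot
from h import *
bot.servo_line(at(W,69.25),speed=5)
f=ft(bot); print("press",f.round(2))
for x in(2,4,6,8,10,12):
    st=bot.servo_line(at(W+x*d,69.25),speed=12,until_force=5)
    f=ft(bot,8); print(x,st,"drag %.2f lat %.2f press %.2f"%(-f@d,-f@e,f[2]),bot.read_state()["ee_pos"].round(2) if hasattr(bot.read_state()["ee_pos"],"round") else bot.read_state()["ee_pos"])
    if st or f[2]<2: break
print(bot.read_state()["clock"])
E
```

```text
press [-0.32 -0.59  5.57]
2 False drag 2.44 lat -0.49 press 5.22 [565.35  53.2   69.44]
4 False drag 1.34 lat -0.53 press 5.31 [563.44  54.09  69.38]
6 False drag 1.59 lat -0.20 press 5.65 [561.63  54.95  69.39]
8 False drag 1.89 lat -0.63 press 5.78 [559.81  55.79  69.37]
10 False drag 1.53 lat -0.36 press 5.39 [558.01  56.66  69.37]
12 False drag 1.09 lat -0.01 press 4.57 [556.07  57.57  69.26]
15.725
```

```bash
cat >> h.py <<'E'
def jaw(c,P):
    hsv=cv2.cvtColor(c["image"],cv2.COLOR_BGR2HSV); H,S_,V=[hsv[...,i].astype(int) for i in range(3)]
    m=(H>10)&(H<35)&(S_>90)&(V>60); m[:175]=0; m[225:]=0; m[:,:205]=0; m[:,290:]=0
    q=P[m]; q=q[(q[:,2]>24)&(q[:,2]<40)]
    t=(q-N)@d
    r=P[150:225,190:260].reshape(-1,3); r=r[(r[:,2]>40)&(r[:,2]<78)&(np.linalg.norm(r[:,:2]-N[:2],axis=1)<35)]
    return "jaw n%d along d med %.1f p90 %.1f | sleeve n%d along %.1f lat %.1f"%(len(t),np.median(t),np.percentile(t,90),len(r),np.median((r-N)@d),np.median((r-N)@e))
def stroke(bot,z,a=-10,b=10,v=20,lim=4.5):
    bot.servo_line(at(W+a*d,z+3),speed=80); f0=ft(bot,6)
    bot.servo_line(at(W+a*d,z),speed=20)
    f1=ft(bot,6)-f0
    st=bot.servo_line(at(W+b*d,z),speed=v,until_force=lim)
    x=(np.array(bot.read_state()["ee_pos"])-W)@d
    f2=ft(bot,4,.008)-f0
    print("st",st,"x %.1f press %.1f->%.1f drag %.2f t %.1f"%(x,f1[2],f2[2],-f2@d,bot.read_state()["clock"]),flush=True)
    return st,x,f2
E
python3 - <<'E'
from rig import bot
from h import *
print(jaw(*pickle.load(open("s2.pkl","rb"))))
c,P=snap(bot,"side"); print(jaw(c,P)); 
bot.servo_line(at(W+12*d,73),speed=80)
stroke(bot,69.0)
c,P=snap(bot,"side"); print(jaw(c,P)); pickle.dump((c,P),open("s3.pkl","wb"))
E
```

```text
jaw n73 along d med -37.2 p90 -28.7 | sleeve n183 along -11.1 lat 11.9
jaw n73 along d med -35.2 p90 -27.0 | sleeve n184 along -11.1 lat 11.8
st True x -6.7 press 3.3->4.9 drag -0.84 t 17.3
jaw n74 along d med -34.2 p90 -25.8 | sleeve n185 along -10.9 lat 10.9
```

The jaw follows the wheel: about 2 mm closer per 12 mm of rim, as 4 mm/rad predicts. At −10 the fingertip edge is off the crest, so I use a stroke window of −6 to +11.

```bash
python3 - <<'E'
from rig import bot
from h import *
for i in range(2):
    st,x,f=stroke(bot,69.0,-6,11,20,5)
    c,P=snap(bot,"side"); print(jaw(c,P))
    bot.servo_line(at(W+x*d,73),speed=80)
    if st: break
E
```

```text
st False x 10.7 press 6.0->6.2 drag 1.78 t 19.0
jaw n79 along d med -31.2 p90 -22.0 | sleeve n183 along -8.2 lat 11.8
st False x 11.1 press 5.6->6.0 drag 1.43 t 21.1
jaw n75 along d med -27.9 p90 -19.3 | sleeve n182 along -5.2 lat 11.6
```

Jaw and sleeve now move together. Next strokes use a firmer press and small metered steps.

```bash
cat >> h.py <<'E'
def fine(bot,z,a=-6,b=11,step=1.5,stop=4.9):
    bot.servo_line(at(W+a*d,z+3),speed=80); f0=ft(bot,12)
    bot.servo_line(at(W+a*d,z),speed=15)
    f=ft(bot,8)-f0; print("press %.1f"%f[2]); x=a; log=[]; g=-f@d
    while x<b:
        x+=step if g<3 else 0.5
        st=bot.servo_line(at(W+x*d,z),speed=8,until_force=max(2.5,5.8-g))
        f=ft(bot,8,.01)-f0; g=-f@d
        xx=(np.array(bot.read_state()["ee_pos"])-W)@d
        print("x %.1f/%.1f %s drag %.2f press %.1f t %.1f"%(x,xx,st,g,f[2],bot.read_state()["clock"]),flush=True)
        if g>stop: return True
        if f[2]<3: break
    return False
E
python3 - <<'E'
from rig import bot
from h import *
r=fine(bot,68.75); print(r)
c,P=snap(bot,"side"); print(jaw(c,P)); pickle.dump((c,P),open("s4.pkl","wb"))
E
```

```text
press 6.4
x -4.5/-5.0 False drag 1.76 press 5.4 t 22.7
x -3.0/-3.5 False drag 1.75 press 5.2 t 23.1
x -1.5/-2.1 False drag 1.66 press 5.3 t 23.5
x 0.0/-0.6 False drag 2.05 press 5.1 t 23.9
x 1.5/1.0 False drag 2.63 press 5.5 t 24.3
x 3.0/2.5 False drag 2.54 press 5.6 t 24.7
x 4.5/4.0 False drag 2.52 press 5.4 t 25.1
x 6.0/5.5 False drag 2.46 press 5.4 t 25.5
x 7.5/7.0 False drag 2.33 press 5.6 t 25.9
x 9.0/8.5 False drag 2.45 press 5.6 t 26.3
x 10.5/10.0 False drag 2.06 press 5.4 t 26.7
x 12.0/11.7 False drag 1.68 press 5.5 t 27.1
False
jaw n78 along d med -27.1 p90 -15.6 | sleeve n178 along -4.6 lat 10.8
```

The drag levelled off at about 2.5 N under 5.5 N of press, and the jaw moved less than the stroke. That suggests slip (μ≈0.45), so I press up to about 12 N, still metered.

```bash
cat >> h.py <<'E'
def fine2(bot,target,a=-6,b=11,step=1.0,stop=4.9,z=68.75):
    bot.servo_line(at(W+a*d,72),speed=80); f0=ft(bot,16)
    bot.servo_line(at(W+a*d,z),speed=15)
    while True:
        f=ft(bot,10,.01)-f0
        if f[2]>target-.6 or z<67.2: break
        z-=np.clip((target-f[2])/9*.7,.08,.4); bot.servo_line(at(W+a*d,z),speed=8)
    print("z %.2f press %.1f drag %.2f"%(z,f[2],-f@d),bot.read_state()["ee_pos"][2]); x=a; g=-f@d
    while x<b:
        x+=step if g<3.2 else 0.4
        st=bot.servo_line(at(W+x*d,z),speed=8,until_force=max(2.5,5.8-g))
        f=ft(bot,8,.01)-f0; g=-f@d
        s=bot.read_state(); xx=(np.array(s["ee_pos"])-W)@d
        print("x %.1f/%.1f %s drag %.2f press %.1f t %.1f"%(x,xx,st,g,f[2],s["clock"]),flush=True)
        if g>stop: return True
        if f[2]<4 or f[2]>15: break
    return False
E
python3 - <<'E'
from rig import bot
from h import *
bot.servo_line(at(W+11.5*d,72),speed=80)
r=fine2(bot,12); print(r)
c,P=snap(bot,"side"); print(jaw(c,P)); pickle.dump((c,P),open("s5.pkl","wb"))
E
```

```text
z 67.33 press 11.8 drag -1.47 68.44611861416061
x -5.0/-6.0 False drag 2.00 press 10.3 t 31.0
x -4.0/-5.1 False drag 2.84 press 10.2 t 31.4
x -3.0/-4.1 False drag 2.62 press 10.5 t 31.7
x -2.0/-3.1 False drag 3.21 press 10.7 t 32.1
x -1.6/-2.8 False drag 3.60 press 10.7 t 32.4
x -1.2/-2.4 False drag 3.52 press 10.4 t 32.7
x -0.8/-2.0 False drag 3.41 press 10.2 t 33.0
x -0.4/-1.6 False drag 3.65 press 10.4 t 33.3
x -0.0/-1.2 False drag 3.77 press 10.2 t 33.6
x 0.4/-0.9 False drag 4.41 press 10.3 t 34.0
x 0.8/-0.5 False drag 3.94 press 10.4 t 34.3
x 1.2/-0.2 False drag 4.32 press 10.2 t 34.6
x 1.6/0.2 False drag 4.95 press 10.0 t 34.9
True
jaw n76 along d med -26.1 p90 -16.4 | sleeve n179 along -3.1 lat 10.7
```

```bash
python3 - <<'E'
from rig import bot
from h import *
z=67.33
def rd(): 
    f=ft(bot,30,.01); return -f@d,f[2]
print("held",np.round(rd(),2))
x=1.6
for i in range(5):
    x+=.35; bot.servo_line(at(W+x*d,z),speed=8,until_force=2.5)
    g,p=rd(); s=bot.read_state(); print("x %.2f/%.2f drag %.2f press %.1f t %.1f"%(x,(np.array(s["ee_pos"])-W)@d,g,p,s["clock"]),flush=True)
    if g>5.2: break
c,P=snap(bot,"side"); print(jaw(c,P)); pickle.dump((c,P),open("s6.pkl","wb"))
E
```

```text
held [ 4.44 10.09]
x 1.95/0.53 drag 4.57 press 10.2 t 35.7
x 2.30/0.83 drag 4.82 press 9.9 t 36.2
x 2.65/1.14 drag 5.22 press 9.8 t 36.7
jaw n77 along d med -25.6 p90 -16.9 | sleeve n179 along -3.1 lat 10.5
```

The drag climbs steadily while the sleeve stays put, which is a true stall at 5.2 N. Lifting off and checking.

```bash
python3 - <<'E'
from rig import bot
from h import *
p=np.array(bot.read_state()["ee_pos"])
bot.servo_line(at(p,74),speed=40); f=ft(bot,40,.01); print("baseline drag %.2f press %.2f"%(-f@d,f[2]))
bot.servo_line(at(p,170),speed=120)
bot.move_to([400,-250,260],att(-e))
c,P=snap(bot,"side"); t,T=snap(bot,"top"); print(jaw(c,P),bot.read_state()["clock"])
r=T.reshape(-1,3); r=r[(r[:,2]>60)&(r[:,2]<85)&(np.linalg.norm(r[:,:2]-N[:2],axis=1)<30)]
print("rim top",len(r),cv2.minEnclosingCircle(r[:,:2].astype(np.float32)),"nest top-cam",(458.0,105.6), r[:,2].max())
cv2.imwrite("pics/end.png",np.hstack([cv2.resize(t["image"][160:240,205:285],(400,400),interpolation=cv2.INTER_CUBIC),cv2.resize(c["image"][150:230,195:275],(400,400),interpolation=cv2.INTER_CUBIC)]))
E
```

```text
baseline drag -0.01 press -0.14
jaw n69 along d med -24.7 p90 -15.8 | sleeve n183 along -3.5 lat 11.1 39.8083
rim top 85 ((457.9117736816406, 105.01496887207031), 16.024805068969727) nest top-cam (458.0, 105.6) 77.53271539981324
```

View pics/end.png

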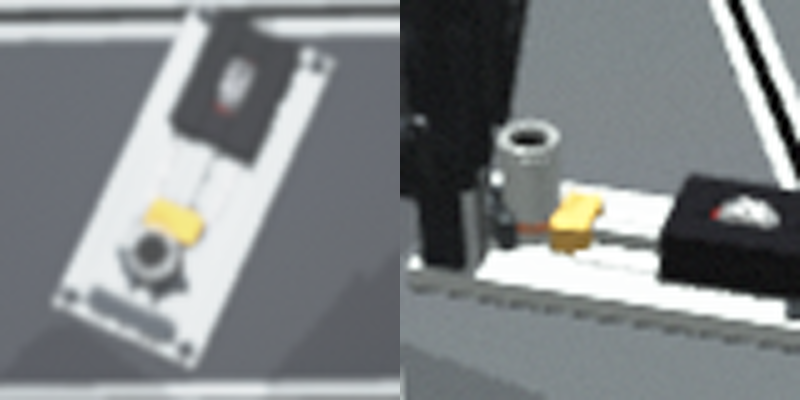

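The top view shows the sleeve (155,250) seated in the V with the brass jaw (175,222) against it. Its rim centre is 0.6 mm from the nest and the ft baseline is about 0, so the 5.2 N drag is real. Handing in.

```bash
python3 -c "
from rig import bot
bot.finish_job(); print(bot.read_state()['clock'])"
```

```text
the job is handed in; nothing more can be done
the job is handed in; nothing more can be done
```

I stood the sleeve teeth up in the steel fixture's open nest, let go of it, and rolled the thumbwheel closed in strokes until it stalled. I then lifted the fingertip clear and handed the job in; no verdict is reported.

**Last checks:**
- **Clamp:** the wheel drag climbed steadily to 5.2 N under about 10 N of press while the sleeve stayed put. The force sensor read close to zero after lift-off, so the drag reading is real and inside the 5–6 N range for a good clamp. The jaw's force on the sleeve was not measured directly.
- **Position:** the sleeve's rim centre was 0.6 mm from the nest point, measured with the top camera, and the sleeve was upright with the jaw against it.
- **Time:** the clock stood at 39.8 s at the last check, of the 72 s allowed.

**What disagreed or went wrong:**
- The two cameras differed by 3–4 mm across the table, so I used the average.
- One stroke started off the wheel's crest and stopped early.
- One stroke at about 5.5 N of press seemed to slip, so I pressed harder for the last one.
- I did not re-measure the collar, bushing, bottle or spanner at the end. No unexpected contact was felt, and the arm passed near none of them at their height.

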